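# Tip the rocker gate of a ball sorting chute and feed the balls down the other side

## Task

The sorting chute is set to drop grinding balls into the left-hand bin (left and right as seen from the robot). Press down the raised right-hand finger tab of its steel rocker gate until the gate has tipped fully over, then with a fingertip push the three steel balls waiting in the loading trough towards the gate and over the brow, so that all three run by themselves down the right-hand chute into the right-hand bin. Do not grip or lift the balls or touch them once they have left the trough's spout, and leave the bins, the balls sorted earlier, the jar, the vial and the tweezers as they are.

Things in the scene. Friction and masses are not known exactly. Their poses are not given: they have to be found in the camera images.
- sorter: Two-way ball sorting chute, fixed to the bench: grey frame, aluminium troughs, steel rocker gate. Origin: underside of the frame, on the bench; x points away from the robot along the loading trough (up to 0.25 rad askew), y to its left, z up. Gate pivot at x = -60 mm, z = 92 mm, axis along x. Left chute and bin at +y, right at -y. But for the waiting balls, nothing stands above z = 150 mm.
- dish (a point): Lowest point of the loading trough's floor, sorter x = 55, y = 0, z = 124 mm. The trough is straight along x, 30 mm wide inside, walls 3 mm thick with tops at z = 134 mm. The floor rises gently both ways: to z = 130 at the open far end (x = 140) and to the brow near the gate. Balls rest in this dish.
- brow (a point): Top of the brow in the trough's floor, sorter x = 10, y = 0, z = 127 mm. A ball whose centre is pushed past it towards the gate (-x) rolls by itself down the spout (ends at x = -45, z = 112), drops onto the middle of the gate, runs off the gate's low end into the chute there and on into that side's bin.
- gate (a joint): Tilt of the rocker gate in rad, from -0.24 to 0.24. Negative: left end low, right end and right tab raised (the start). 0: level. +0.24: tipped fully over to its stop, right end low, balls go to the right. The pivot is stiff and the gate stays where it is left; about 1 to 2 N on a tab moves it.
- tab_right (a point): Centre of the top face of the gate's right-hand finger tab, a flat steel plate 36 (x) by 40 (y) by 3 mm folded out from the top of the gate's near wall towards the robot; it moves with the gate. In sorter mm: x = -103 always; y = -52, z = 141 with the gate at -0.24; y = -69, z = 111 at +0.24 (hard stop). Free space below and around it; the chute walls beside it are lower than z = 100.
- tab_left (a point): The like point on the left-hand finger tab, low at the start and raised when the gate is tipped over.
- ball_1: Steel grinding ball, 25 mm diameter, about 64 g; origin at its centre (its axes mean nothing), polished (friction about 0.25), rolls easily. Front one of the three balls lying in a row, touching, in the dish of the loading trough (nearest the gate), centre about 138 mm above the bench.
- ball_2: Same ball, the middle one of the row.
- ball_3: Same ball, the hindmost one of the row, farthest from the gate; the trough behind it is free, so a fingertip can come down there and push the whole row; its centre is about 4 mm above the trough walls' tops.
- bin_right: Open grey plastic bin under the end of the right chute, 130 (x) by 150 (y) by 45 mm high, walls 3 mm; origin at the centre of its underside. Loose, 0.6 kg, empty at the start.
- bin_left: Same bin under the left chute; it holds two balls sorted earlier.
- old_ball_1: 25 mm steel ball sorted earlier, lying in the left bin; origin at its centre. To be left there.
- old_ball_2: The other ball in the left bin. To be left there.
- jar: Bystander: open glass jar, 64 mm wide, 80 mm high, standing to the left of the loading trough; origin under its centre.
- vial: Bystander: small amber glass vial, 28 mm wide, 60 mm high, standing to the right of the loading trough; origin under its centre.
- tweezers: Bystander: steel tweezers 140 mm long, 8 mm high, lying on the bench behind the right bin, between it and the vial; origin at their middle.
Not all that is in view belongs to the job. Leave any blue look-alike of the ball_3 alone.

How it is judged (in metres and radians):
On the way, in this order (a step that is already met when the one before it is completed fails the run):
1. the gate is tipped over to the right while all three balls still wait in the trough (value of joint gate above 0.19 rad and x of each of ball_1, ball_2, ball_3 in the frame of sorter above 0.01 m), for 0.2 s.
2. all three balls lie in the right-hand bin (x of ball_1 in the frame of bin_right between -0.065 and 0.065 m and y of ball_1 in the frame of bin_right between -0.075 and 0.075 m and z of each of ball_1, ball_2, ball_3 in the frame of bin_right below 0.045 m and x of ball_2 in the frame of bin_right between -0.065 and 0.065 m and y of ball_2 in the frame of bin_right between -0.075 and 0.075 m and x of ball_3 in the frame of bin_right between -0.065 and 0.065 m and y of ball_3 in the frame of bin_right between -0.075 and 0.075 m), for 0.2 s.
At the end, for the whole second after the job is handed in: The gate is tipped over to the right (joint above 0.19 rad of 0.24) and all three balls lie inside the right-hand bin (centres within its outline, lower than its rim), no faster than 0.1 m/s (all of step 2 and value of joint gate above 0.19 rad and linear speed of each of ball_1, ball_2, ball_3 below 0.1 m/s); the robot touches nothing.
It fails at once if a waiting ball is lifted (its centre over 25 mm above where it rests in the trough) (height (world z) of any of ball_1, ball_2, ball_3 above 0.165 m).
It fails at once if a ball is touched by the robot after it has left the spout ((x of ball_1 in the frame of sorter below -0.045 m and (contact force between ball_1 and the fingers above 0.2 N or contact force between ball_1 and the arm above 0.2 N)) or (x of ball_2 in the frame of sorter below -0.045 m and (contact force between ball_2 and the fingers above 0.2 N or contact force between ball_2 and the arm above 0.2 N)) or (x of ball_3 in the frame of sorter below -0.045 m and (contact force between ball_3 and the fingers above 0.2 N or contact force between ball_3 and the arm above 0.2 N))).
It fails at once if a ball sorted earlier is taken out of the left bin ((horizontal distance between old_ball_1 and bin_left above 0.11 m or height (world z) of old_ball_1 above 0.06 m) or (horizontal distance between old_ball_2 and bin_left above 0.11 m or height (world z) of old_ball_2 above 0.06 m)).
It fails at once if a bin is shifted by more than 30 mm (distance of any of bin_left, bin_right from where it was at the start of the episode above 0.03 m).
It fails at once if the jar, the vial or the tweezers are moved by more than 20 mm or tipped (distance of any of jar, vial, tweezers from where it was at the start of the episode above 0.02 m or angle between any of jar, vial's own z axis and vertical above 0.3 rad).
It also fails if it takes over 40 s, if anything falls off the work surface, if the arm or the gripper's body presses on something with over 40 N, if the wrist force passes 120 N, or if a joint passes its speed limit or range.

## Robot

A 6-joint arm with a two-finger parallel gripper is mounted at the origin on the work surface. World frame = base frame: x ahead of the robot, y to its left, z up, the work surface at z = 0. Lengths are in mm, angles in degrees, forces in N, time in s.
With the tool pointing down it reaches from about 350 to 850 mm from the base axis. Payload 8.1 kg.
Tool frame: the origin (TCP) lies at the very end of the fingers, on their centre line; the grasp point (between the pads) lies 19 mm behind it; z points along the fingers, y is the line along which they close (so a half turn about z gives the same grasp; the last joint's range is limited). The gripper opens to 85 mm and grips with 20 to 120 N. Pads are 22 mm wide; open, the fingers measure 114 mm over their backs; the gripper's body (76 mm by 85 mm) begins 54 mm behind the grasp point. The pads swing forward as they close: fully open they stand 13 mm farther back than shut.
Start: joints at [-81.154, 7.471, 85.268, -0, 87.261, -4.893], TCP at [142.525, -582.831, 231.292] pointing down, gripper open.
Joint ranges: [-169.43, 169.43], [-51.17, 129.36], [1.28, 143.12], [-76.62, 256.62], [0, 156.53], [-152.29, 152.29]. Speed limits (degrees/s): [136.94, 136.94, 159.86, 180, 180, 180].

## Interface

Orientations are given as [roll, pitch, yaw] about the fixed x, y, z axes, in that order (R = Rz(yaw) Ry(pitch) Rx(roll)).
In Python, from bench import sense, eyes, job, models gives the robot as it stands. The module is installed in compiled form; this text tells all that it offers.
- The arm moves only by the tool apply_moves, never from a script. Its argument "rows" is a list of rows, each a list of 6 numbers: the shift along the tool's x, y, z in mm, then the turn, a rotation vector about the tool's x, y, z in rad. In form: [[dx, dy, dz, rx, ry, rz], ...]. A call has exactly 5 rows; each row shifts and turns the commanded pose from where the row before left it, along the tool's axes as they then stand; what a row does not reach is not made up. A row lasts 1/8 s, in which the tool goes at most 62.5 mm and 10.7 degrees, less where a joint would pass 70% of its speed; a pose out of reach is approached as far as the arm can. A call is refused whole if a number of a shift passes 62.5 or a number of a turn 0.188, either way. A call with a gripper value outside its range is refused whole. "fingers" is the finger opening in mm, from 0 to 85.4, set as the call begins (left out, the last holds). The fingers move at their own pace and stop on an object; "grip_force" is the grip in N (left out, the last holds). Time passes only in rows, so rows that do not move let the fingers close, or fill a call up. It gives the time, the measured TCP pose, the force, the opening and the grip force at its end, in the units of the state.
- sense(): the state, without advancing time (a new reading comes with each control period).
- eyes.snapshot(name): name is "scene" or "top" or "wrist"; returns (picture, depth): 384x512x3 uint8, red, green, blue; 384x512 float32, mm along the optical axis (not along the pixel's ray), 0 where there is no reading.
- eyes.get_calibration(name): a dict with "intrinsics" (3x3 intrinsics, pixels), "R" (3x3) and "t" (3): a world point X has camera coordinates R X + t; the wrist camera has in their place "mount" (4x4, takes a point from camera to tool coordinates, whose origin is the TCP and whose axes are the flange's). Camera axes: x right, y down, z forward; pixel columns grow to the right and rows downward; lengths in mm; the calibration is good to about 2 mm. A picture is of the moment at which its call begins: read the wrist's pose just before it. get_calibration takes no time and is no camera call.
- job.hand_in(): hands the job in; it is judged then, once.
Trained networks look in the newest picture that a camera, given by its name, has taken for a name from the list of things; names that differ only in an ending like _2 or _b are one class to them, and where a whole thing is asked for, a point or a joint stands for the part that bears it (a point fixed in the world has none). Each returns a list of dicts, best first, with "confidence" (0 to 1); they miss things now and then, are a little off and sometimes report something else, mostly with a low value. They report only what shows in the picture. A call takes as long as a camera call. They do not tell look-alikes from the thing itself.
- models.boxes_of(name, camera): "xyz" ([x, y, z] in mm, in world coordinates, good to about 4 mm: the middle of the surface that is visible of it).
- models.cut_out(name, camera): "pixels" (384x512 bool, what is visible of it).
- models.place_of(name, camera): "xyz" ([x, y, z] in mm, in world coordinates, good to about 4 mm: a listed point, or the origin of a listed thing).
The state is a dict: "time": time; "joint_pos": joint angles; "qd": joint speeds; "joint_efforts": joint torques, N m; "tool_pos": TCP position; "tcp_rot": TCP orientation; "ft_force": force on the tool from outside, world axes, zero at the start; "wrist_torque": the same for the moment, N m; "finger_gap": finger opening in mm; "grip_force": force on a finger pad.
Only numpy, scipy, OpenCV 4.12 (cv2) and the standard library are available. Lean on these libraries where they do the work, as an engineer would, in place of code of your own. Each camera call takes 0.05 s, during which the arm holds its last target. There are 200 camera calls.

## Working session

There is one attempt and no reset: what is moved stays moved. The work goes in short steps, Python scripts to look and compute and a tool call to move; the robot and the scene stay as the last step left them, time stands still between calls to the robot, and variables do not carry over. Pictures are saved under pics/ and viewed, at most 10 in all, crops included, and the job is handed in when it is done.

Besides the shell and the picture viewer there is one more tool, called after "Call:" by a JSON object that holds its "api" and its "payload". apply_moves: Moves the arm, as the interface text tells. Its arguments: {"type":"object","properties":{"rows":{"type":"array"},"fingers":{"type":"number"},"grip_force":{"type":"number"}},"required":["rows"]}

```bash
mkdir -p pics; python3 - <<'E'
from bench import sense, eyes, job, models
import cv2,numpy as np
ims=[]
for c in("scene","top"):
    p,d=eyes.snapshot(c); cv2.imwrite(f"pics/{c}0.png",p[:,:,::-1]); np.save(f"d_{c}.npy",d)
    for n in["sorter","dish","brow","tab_right","tab_left","ball_1","bin_right","vial","jar"]:
        print(c,n,[(np.round(r["xyz"]),round(r["confidence"],2)) for r in models.place_of(n,c)])
s=sense();print(s["time"],s["tool_pos"],s["tcp_rot"],s["finger_gap"])
E
```

```text
scene sorter [(array([572.,  24.,  -3.]), 0.71)]
scene dish [(array([519., 302.,  18.]), 0.68), (array([629.,  22., 119.]), 0.61)]
scene brow [(array([580.,  25., 124.]), 0.97)]
scene tab_right [(array([462., -16., 138.]), 0.83)]
scene tab_left [(array([623.,  17., 142.]), 0.5)]
scene ball_1 [(array([648.,  14., 136.]), 0.59), (array([809.,   5.,  11.]), 0.46), (array([602.,  21., 139.]), 0.45), (array([626.,  22., 135.]), 0.43), (array([799.,  80.,  14.]), 0.42), (array([ 742., -128.,   11.]), 0.42)]
scene bin_right [(array([ 476., -186.,    2.]), 0.88)]
scene vial [(array([650.,  14., 138.]), 0.73), (array([ 651., -145.,   -1.]), 0.57), (array([583.,  27., 127.]), 0.53), (array([ 477., -188.,    4.]), 0.51), (array([ 594., -169.,    2.]), 0.19)]
scene jar [(array([717., 168.,   3.]), 0.71)]
top sorter [(array([572.,  28.,   2.]), 0.79), (array([650.,  19., 134.]), 0.31)]
top dish [(array([621.,  17., 122.]), 0.65)]
top brow [(array([580.,  24., 128.]), 0.87), (array([ 477., -185.,   -2.]), 0.73)]
top tab_right [(array([461., -15., 137.]), 0.64), (array([544., 258.,   2.]), 0.39)]
top tab_left [(array([476., 109., 112.]), 0.7)]
top ball_1 [(array([597.,  26., 140.]), 0.62), (array([795.,  78.,  13.]), 0.56), (array([622.,  22., 138.]), 0.47), (array([808.,   8.,  14.]), 0.42), (array([652.,  16., 138.]), 0.39), (array([ 745., -132.,   15.]), 0.38)]
top bin_right [(array([ 480., -188.,   -2.]), 0.62), (array([622.,  23., 140.]), 0.37)]
top vial [(array([ 652., -143.,   -1.]), 0.58)]
top jar [(array([717., 162.,   0.]), 0.78), (array([ 652., -143.,   -0.]), 0.46)]
1.0 [ 142.51842163 -582.83561695  231.32498578] [ 1.79999369e+02 -8.76716847e-04  1.37375981e+01] 85.27617191754517
```

View pics/scene0.png

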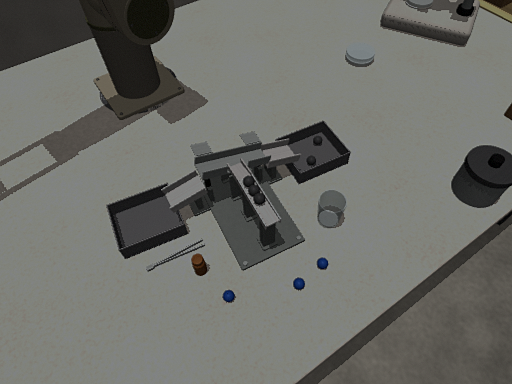

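View pics/top0.png

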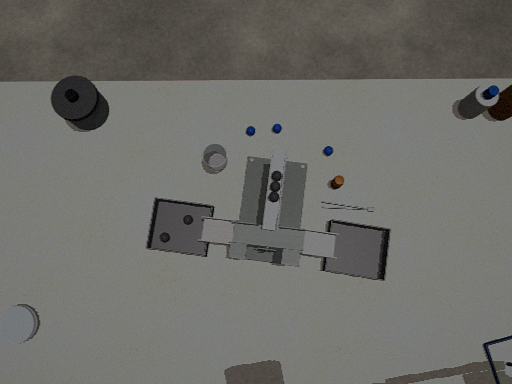

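The top view shows three dark balls in the trough at (277,176), (275,186) and (274,197). The possible mix-ups are three blue look-alikes on the bench at (251,131), (277,128) and (328,151), and two old balls in the left bin at (188,220) and (165,238). I choose the trough balls. The raised right tab is near x=461, y=-15, and I'll check all this in one crop while fitting the sorter's pose.

```bash
cat > h.py <<'E'
import numpy as np
from scipy.optimize import least_squares
from scipy.spatial.transform import Rotation as Ro
def plan(p,rot,P,yaw,n):
    """rows (tool frame) from pose to world P, yaw deg (tool down), in n equal world steps"""
    p=np.array(p,float);R=Ro.from_euler('xyz',rot,degrees=True);G=Ro.from_euler('xyz',[180,0,yaw],degrees=True)
    rv=(R.inv()*G).as_rotvec()/n;st=(np.array(P)-p)/n;out=[]
    for i in range(n):
        out.append([round(float(v),1) for v in R.inv().apply(st)]+[round(float(v),3) for v in rv]);R=R*Ro.from_rotvec(rv)
    return out
E
python3 - <<'E'
from bench import sense, eyes, models
from h import *
import cv2
obs=[((0,0),(572,26)),((55,0),(625,20)),((10,0),(580,24.5)),((-103,-52),(461.5,-15.5)),((-103,69),(476,109))]
c=eyes.get_calibration("top");K,R,t=c["intrinsics"],np.array(c["R"]),np.array(c["t"])
d=np.load("d_top.npy");im=cv2.imread("pics/top0.png")
def back(m,zoff=0):
    v,u=np.nonzero(m&(d>0));z=d[v,u];C=np.linalg.inv(K)@np.array([u*z,v*z,z]);return (R.T@(C-np.array(t)[:,None])).T
# ball positions from dark pixels at height >138
W=back(np.ones_like(d,bool))
B=W[(abs(W[:,0]-625)<60)&(abs(W[:,1]-20)<25)&(W[:,2]>142)]
print(len(B),B[:,2].max()); 
cc=B[:,:2].mean(0);u,s,vt=np.linalg.svd(B[:,:2]-cc);print("row centre",cc,"ang",np.degrees(np.arctan(vt[0,1]/vt[0,0])),B.min(0),B.max(0))
def f(q):
    a=q[2];M=np.array([[np.cos(a),-np.sin(a)],[np.sin(a),np.cos(a)]])
    return np.concatenate([M@np.array(l)+q[:2]-np.array(w) for l,w in obs])
r=least_squares(f,[572,26,-.14]);print(r.x,np.degrees(r.x[2]),r.fun.round(1))
# tab surface
T=W[(abs(W[:,0]-461)<35)&(abs(W[:,1]+15)<35)&(W[:,2]>128)]
print("tab",len(T),T.min(0),T.max(0),T.mean(0))
# trough walls
Q=W[(W[:,0]>660)&(W[:,0]<740)&(abs(W[:,1]-15)<50)&(W[:,2]>110)]
print("far trough",len(Q),Q.min(0),Q.max(0),Q.mean(0))
cv2.imwrite("pics/crop1.png",cv2.resize(im[140:280,190:345],None,fx=5,fy=4.2,interpolation=2))
E
```

```text
216 154.00679787187858
row centre [622.45575396  20.86422185] ang -7.416769909236848 [587.38399902   7.93328457 142.07379716] [657.64857663  34.17228243 154.00679787]
[ 5.70511606e+02  2.61367275e+01 -1.16805865e-01] -6.692483084088896 [-1.5  0.1  0.1 -0.3  0.4  0.5  0.7  2.   0.3 -2.3]
tab 313 [439.89029059 -37.73665556 128.21056888] [482.93392514  18.90192002 146.89316887] [461.83231024 -11.7365446  138.46543614]
far trough 301 [660.20247258  -7.65807366 120.59933022] [709.48781332  33.14955351 138.60094028] [684.29086027  12.84125401 129.05077184]
```

View pics/crop1.png

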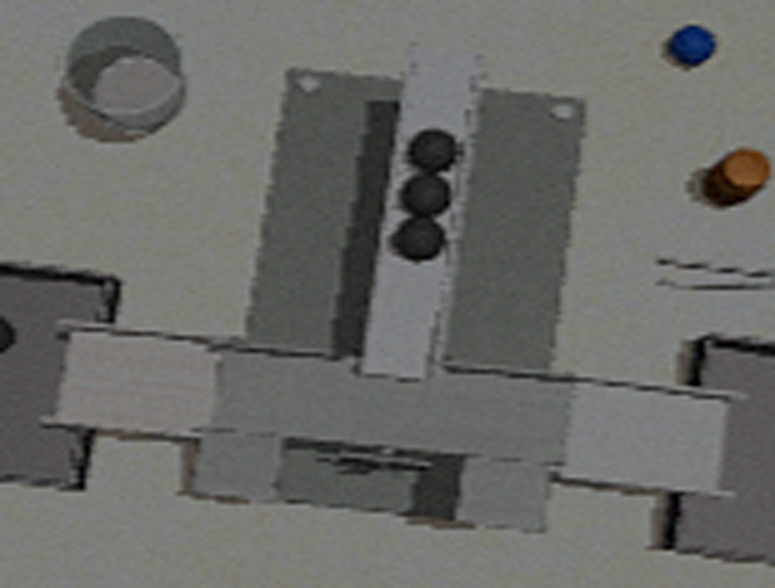

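The crop shows the three dark balls at (433,150), (426,195) and (418,238), clear of the blue ball at (692,45). The raised right tab is at (503,492).

```bash
python3 - <<'E'
from bench import sense
from h import *
s=sense()
for r in plan(s["tool_pos"],s["tcp_rot"],[458,-22,190],83,15):print(r)
E
```

```text
[29.3, -31.3, 2.8, 0.0, -0.0, -0.081]
[31.7, -28.9, 2.8, 0.0, -0.0, -0.081]
[34.0, -26.2, 2.8, 0.0, -0.0, -0.081]
[36.0, -23.4, 2.8, 0.0, -0.0, -0.081]
[37.7, -20.4, 2.8, 0.0, -0.0, -0.081]
[39.2, -17.3, 2.8, 0.0, -0.0, -0.081]
[40.5, -14.1, 2.8, 0.0, -0.0, -0.081]
[41.5, -10.8, 2.8, 0.0, -0.0, -0.081]
[42.3, -7.4, 2.8, 0.0, -0.0, -0.081]
[42.7, -4.0, 2.8, 0.0, -0.0, -0.081]
[42.9, -0.5, 2.8, 0.0, -0.0, -0.081]
[42.8, 2.9, 2.8, 0.0, -0.0, -0.081]
[42.4, 6.3, 2.8, 0.0, -0.0, -0.081]
[41.8, 9.7, 2.8, 0.0, -0.0, -0.081]
[40.9, 13.1, 2.8, 0.0, -0.0, -0.081]
```

Call:
{"api": "apply_moves", "payload": {"rows": [[29.3,-31.3,2.8,0,0,-0.081],[31.7,-28.9,2.8,0,0,-0.081],[34,-26.2,2.8,0,0,-0.081],[36,-23.4,2.8,0,0,-0.081],[37.7,-20.4,2.8,0,0,-0.081]], "fingers": 0, "grip_force": 20}}

```text
time: 1.62
tool_pos: [248.1, -394.6, 217.3]
tcp_rot: [180.0, -0.0, 37.1]
ft_force: [0.2, 0.5, 0.7]
finger_gap: -0.2
grip_force: 0.0
```

Call:
{"api": "apply_moves", "payload": {"rows": [[39.2,-17.3,2.8,0,0,-0.081],[40.5,-14.1,2.8,0,0,-0.081],[41.5,-10.8,2.8,0,0,-0.081],[42.3,-7.4,2.8,0,0,-0.081],[42.7,-4,2.8,0,0,-0.081]]}}

```text
time: 2.25
tool_pos: [352.7, -207.4, 203.5]
tcp_rot: [180.0, 0.0, 60.3]
ft_force: [0.2, -0.3, 0.2]
finger_gap: 0.3
grip_force: 0.0
```

Call:
{"api": "apply_moves", "payload": {"rows": [[42.9,-0.5,2.8,0,0,-0.081],[42.8,2.9,2.8,0,0,-0.081],[42.4,6.3,2.8,0,0,-0.081],[41.8,9.7,2.8,0,0,-0.081],[40.9,13.1,2.8,0,0,-0.081]]}}

```text
time: 2.88
tool_pos: [457.1, -19.8, 189.5]
tcp_rot: [180.0, 0.0, 83.5]
ft_force: [0.3, -0.9, 0.2]
finger_gap: -0.0
grip_force: 0.0
```

Call:
{"api": "apply_moves", "payload": {"rows": [[-2,0,14,0,0,0],[0,0,14,0,0,0],[0,0,10,0,0,0],[0,0,5,0,0,0],[0,0,3,0,0,0]]}}

```text
time: 3.5
tool_pos: [456.0, -23.6, 143.1]
tcp_rot: [-180.0, 0.0, 83.3]
ft_force: [-0.8, -0.3, 0.8]
finger_gap: -0.2
grip_force: 0.7
```

Call:
{"api": "apply_moves", "payload": {"rows": [[0,0,4,0,0,0],[0,0,4,0,0,0],[0,0,4,0,0,0],[0,0,3,0,0,0],[0,0,3,0,0,0]]}}

```text
time: 4.12
tool_pos: [456.2, -23.2, 125.2]
tcp_rot: [180.0, 0.0, 83.4]
ft_force: [-0.7, -1.2, 2.0]
finger_gap: -0.0
grip_force: 1.1
```

Call:
{"api": "apply_moves", "payload": {"rows": [[0,0,3,0,0,0],[0,0,3,0,0,0],[0,0,2,0,0,0],[0,0,1.5,0,0,0],[0,0,0,0,0,0]]}}

```text
time: 4.75
tool_pos: [456.0, -22.9, 115.6]
tcp_rot: [-180.0, -0.0, 83.4]
ft_force: [-0.0, -0.2, 0.1]
finger_gap: -0.1
grip_force: 0.3
```

Call:
{"api": "apply_moves", "payload": {"rows": [[0,0,1,0,0,0],[0,0,0.5,0,0,0],[0,0,0.5,0,0,0],[0,0,0.5,0,0,0],[0,0,0,0,0,0]]}}

```text
time: 5.38
tool_pos: [456.2, -23.2, 113.8]
tcp_rot: [180.0, 0.0, 83.4]
ft_force: [-3.2, -2.7, 6.4]
finger_gap: -0.1
grip_force: 3.7
```

Call:
{"api": "apply_moves", "payload": {"rows": [[0,0,0.5,0,0,0],[0,0,0.5,0,0,0],[0,0,0.5,0,0,0],[0,0,0,0,0,0],[0,0,0,0,0,0]]}}

```text
time: 6.0
tool_pos: [456.4, -23.3, 113.5]
tcp_rot: [180.0, 0.0, 83.4]
ft_force: [-9.2, -2.1, 17.3]
finger_gap: 0.1
grip_force: 8.9
```

Call:
{"api": "apply_moves", "payload": {"rows": [[0,0,-5,0,0,0],[0,0,-20,0,0,0],[0,0,-30,0,0,0],[0,0,-15,0,0,0],[0,0,0,0,0,0]]}}

```text
time: 6.62
tool_pos: [457.0, -23.0, 182.7]
tcp_rot: [179.9, -0.0, 83.4]
ft_force: [0.2, -0.1, -0.7]
finger_gap: -0.5
grip_force: 0.0
```

```bash
python3 - <<'E'
from bench import sense,eyes
from h import *
import cv2
p,d=eyes.snapshot("scene");s=sense()
cv2.imwrite("pics/gate1.png",cv2.resize(p[120:260,100:360,::-1],None,fx=3,fy=3))
print(s["tool_pos"],s["tcp_rot"])
for r in plan(s["tool_pos"],s["tcp_rot"],[690,12,180],83,5):print(r)
E
```

```text
[456.25984216 -23.0075931  181.48958395] [ 1.79981390e+02 -1.05569791e-02  8.33580089e+01]
[12.4, 45.6, 0.3, 0.0, -0.0, 0.001]
[12.4, 45.6, 0.3, 0.0, -0.0, 0.001]
[12.5, 45.6, 0.3, 0.0, -0.0, 0.001]
[12.5, 45.6, 0.3, 0.0, -0.0, 0.001]
[12.6, 45.6, 0.3, 0.0, -0.0, 0.001]
```

View pics/gate1.png

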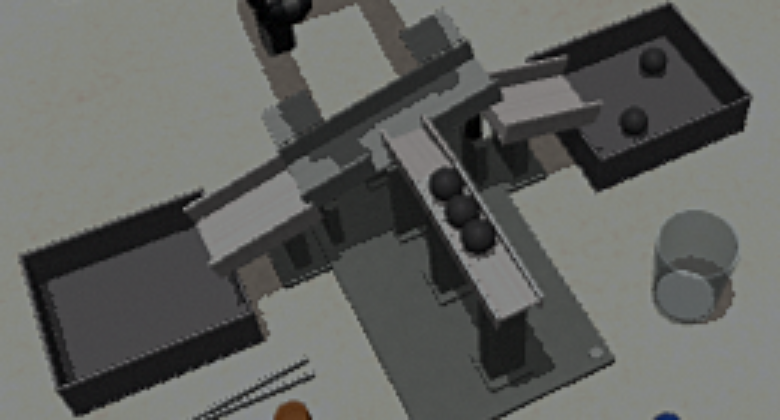

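The gate is tipped with its right end low at (300,165), and its left end is raised at (465,50). All three balls are still waiting in the trough at (447,183) to (478,237).

Call:
{"api": "apply_moves", "payload": {"rows": [[12.4,45.6,0,0,0,0],[12.4,45.6,0,0,0,0],[12.4,45.6,0,0,0,0],[12.4,45.6,0,0,0,0],[12.4,45.6,0,0,0,0]]}}

```text
time: 7.3
tool_pos: [690.4, 12.5, 179.2]
tcp_rot: [-179.8, 0.0, 83.4]
ft_force: [0.0, -0.6, -0.9]
finger_gap: 0.1
grip_force: 0.0
```

Call:
{"api": "apply_moves", "payload": {"rows": [[0,0,15,0,0,0],[0,0,15,0,0,0],[0,0,10,0,0,0],[0,0,4,0,0,0],[0,0,0,0,0,0]]}}

```text
time: 7.92
tool_pos: [689.5, 12.0, 138.2]
tcp_rot: [180.0, 0.0, 83.3]
ft_force: [0.6, -0.4, 0.3]
finger_gap: 0.0
grip_force: 0.0
```

```bash
python3 - <<'E'
from bench import sense,eyes
import cv2
s=sense();print(s["tool_pos"],s["tcp_rot"],s["ft_force"])
p,d=eyes.snapshot("scene")
q,d=eyes.snapshot("wrist")
cv2.imwrite("pics/push0.png",cv2.hconcat([cv2.resize(p[140:260,190:310,::-1],(400,400)),cv2.resize(q[:,:,::-1],(400,400))]))
E
```

```text
[689.4846207   11.96822343 138.17331476] [1.79980004e+02 7.37962919e-04 8.33432236e+01] [ 0.646642   -0.3715214   0.31712025]
```

View pics/push0.png

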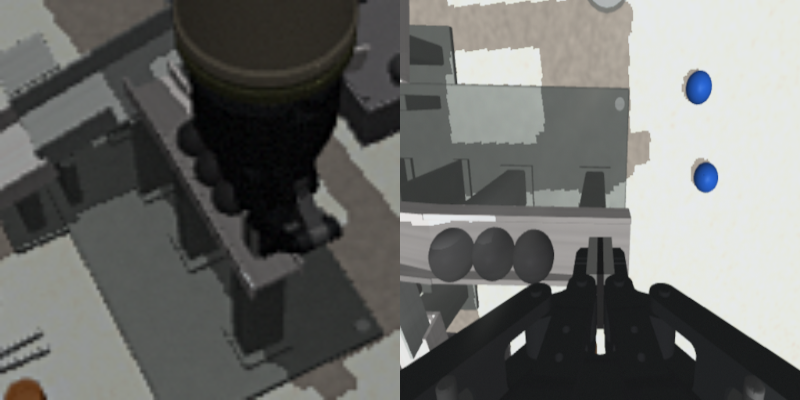

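The left half shows the closed fingertips over the trough at (285,235), behind the ball row. The right half (wrist view) has the balls at (450,255) to (534,255) and the tip at (600,240), lined up with the trough. Next I lower slightly and push.

Call:
{"api": "apply_moves", "payload": {"rows": [[0,0,3.5,0,0,0],[0,-5,0,0,0,0],[0,-5,0,0,0,0],[0,-5,0,0,0,0],[0,-5,0,0,0,0]]}}

```text
time: 8.65
tool_pos: [669.7, 14.5, 134.5]
tcp_rot: [180.0, -0.0, 83.4]
ft_force: [2.1, 0.8, 0.9]
finger_gap: -0.1
grip_force: 0.6
```

Call:
{"api": "apply_moves", "payload": {"rows": [[0,-5,0,0,0,0],[0,-5,0,0,0,0],[0,-5,0,0,0,0],[0,-5,0,0,0,0],[0,-5,0,0,0,0]]}}

```text
time: 9.28
tool_pos: [644.8, 17.3, 134.3]
tcp_rot: [180.0, -0.0, 83.4]
ft_force: [1.2, -0.0, 1.8]
finger_gap: -0.2
grip_force: 0.8
```

```bash
python3 - <<'E'
from bench import sense,eyes
import cv2
s=sense();print(s["tool_pos"],s["tcp_rot"],s["ft_force"])
p,d=eyes.snapshot("scene")
q,d=eyes.snapshot("wrist")
cv2.imwrite("pics/push1.png",cv2.hconcat([cv2.resize(p[120:260,100:310,::-1],(400,300)),cv2.resize(q[:,:,::-1],(400,300))]))
E
```

```text
[644.8354916   17.3273605  134.34117171] [ 1.79990789e+02 -3.37796369e-04  8.33515939e+01] [ 1.21920035 -0.02894891  1.77706043]
```

View pics/push1.png

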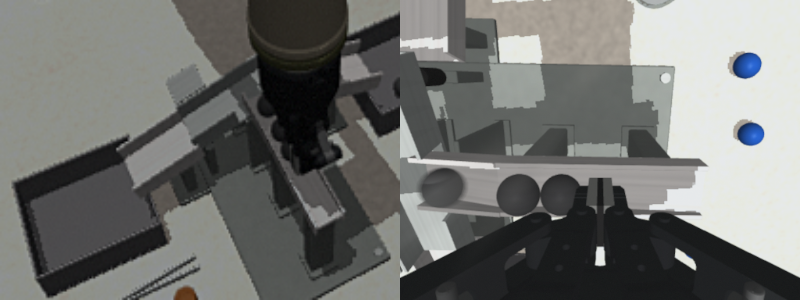

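The wrist view shows the front ball (440,187) already running ahead, with the other two at (518,195) and (560,194) touching the fingertip. I keep pushing.

Call:
{"api": "apply_moves", "payload": {"rows": [[0,-4,0,0,0,0],[0,-4,0,0,0,0],[0,-4,0,0,0,0],[0,-4,0,0,0,0],[0,-4,0,0,0,0]]}}

```text
time: 10.0
tool_pos: [624.7, 19.7, 134.1]
tcp_rot: [-180.0, 0.0, 83.4]
ft_force: [-0.3, -0.2, 0.0]
finger_gap: 0.1
grip_force: 0.3
```

Call:
{"api": "apply_moves", "payload": {"rows": [[0,-4,0,0,0,0],[0,-4,0,0,0,0],[0,-4,0,0,0,0],[0,-4,0,0,0,0],[0,-4,0,0,0,0]]}}

```text
time: 10.62
tool_pos: [605.1, 22.0, 134.3]
tcp_rot: [-180.0, -0.0, 83.4]
ft_force: [-0.0, 0.0, 0.6]
finger_gap: 0.1
grip_force: 0.2
```

```bash
python3 - <<'E'
from bench import sense,eyes
import cv2
s=sense();print(s["tool_pos"],s["tcp_rot"],s["ft_force"])
p,d=eyes.snapshot("scene")
q,d=eyes.snapshot("wrist")
cv2.imwrite("pics/push2.png",cv2.hconcat([cv2.resize(p[120:260,100:310,::-1],(400,300)),cv2.resize(q[:,:,::-1],(400,300))]))
E
```

```text
[605.09054341  21.98269311 134.29801675] [-1.79997612e+02 -1.63175402e-03  8.33530486e+01] [-0.04589273  0.0488862   0.59785172]
```

View pics/push2.png

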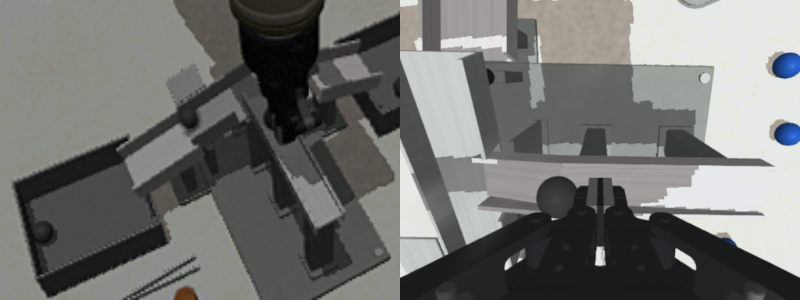

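One ball is in the right bin (42,232), the second is on the gate's right end (188,118), and the third is still at the fingertip (557,195), near the brow.

Call:
{"api": "apply_moves", "payload": {"rows": [[0,-3,0,0,0,0],[0,-3,0,0,0,0],[0,-3,0,0,0,0],[0,-3,0,0,0,0],[0,0,0,0,0,0]]}}

```text
time: 11.35
tool_pos: [593.2, 23.3, 134.3]
tcp_rot: [-180.0, -0.0, 83.4]
ft_force: [0.8, 0.6, 1.1]
finger_gap: -0.4
grip_force: 0.0
```

Call:
{"api": "apply_moves", "payload": {"rows": [[0,0,0,0,0,0],[0,0,-5,0,0,0],[0,0,-15,0,0,0],[0,0,-30,0,0,0],[0,0,-30,0,0,0]]}}

```text
time: 11.98
tool_pos: [593.6, 23.3, 216.4]
tcp_rot: [180.0, -0.0, 83.4]
ft_force: [0.9, -0.0, 0.2]
finger_gap: 0.3
grip_force: 0.0
```

Call:
{"api": "apply_moves", "payload": {"rows": [[0,20,-20,0,0,0],[0,30,0,0,0,0],[0,20,0,0,0,0],[0,0,0,0,0,0],[0,0,0,0,0,0]]}}

```text
time: 12.6
tool_pos: [662.6, 15.3, 234.8]
tcp_rot: [180.0, -0.0, 83.4]
ft_force: [-0.6, -0.4, 0.8]
finger_gap: 0.3
grip_force: 0.0
```

```bash
python3 - <<'E'
from bench import sense,eyes
import cv2
p,d=eyes.snapshot("scene");s=sense();print(s["time"],s["tool_pos"])
cv2.imwrite("pics/fin.png",cv2.resize(p[110:310,90:370,::-1],None,fx=2.5,fy=2.5))
E
```

```text
12.65 [662.49292867  15.33866554 234.80253798]
```

View pics/fin.png

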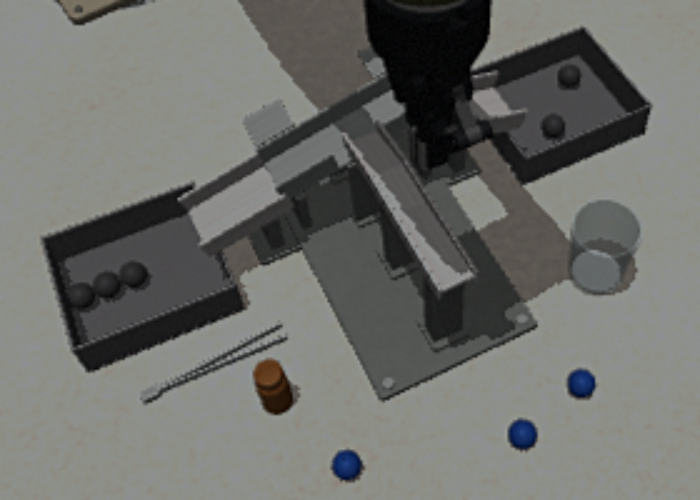

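All three balls lie in the right bin at (80,296), (107,284) and (133,274), and the trough is empty. I'll let them settle for about two seconds before handing in.

Call:
{"api": "apply_moves", "payload": {"rows": [[0,0,0,0,0,0],[0,0,0,0,0,0],[0,0,0,0,0,0],[0,0,0,0,0,0],[0,0,0,0,0,0]]}}

```text
time: 13.28
tool_pos: [663.0, 15.2, 234.3]
tcp_rot: [-180.0, -0.0, 83.4]
ft_force: [0.3, -0.5, 0.4]
finger_gap: -0.5
grip_force: 0.0
```

Call:
{"api": "apply_moves", "payload": {"rows": [[0,0,0,0,0,0],[0,0,0,0,0,0],[0,0,0,0,0,0],[0,0,0,0,0,0],[0,0,0,0,0,0]]}}

```text
time: 13.9
tool_pos: [663.0, 15.2, 234.3]
tcp_rot: [180.0, -0.0, 83.4]
ft_force: [0.3, 0.0, 0.0]
finger_gap: -0.0
grip_force: 0.0
```

Call:
{"api": "apply_moves", "payload": {"rows": [[0,0,0,0,0,0],[0,0,0,0,0,0],[0,0,0,0,0,0],[0,0,0,0,0,0],[0,0,0,0,0,0]]}}

```text
time: 14.52
tool_pos: [663.0, 15.2, 234.3]
tcp_rot: [-180.0, 0.0, 83.4]
ft_force: [-0.3, -0.8, 0.5]
finger_gap: -0.2
grip_force: 0.0
```

```bash
python3 -c "
from bench import job,eyes
import numpy as np
a=eyes.snapshot('scene')[0].astype(int)
b=eyes.snapshot('scene')[0].astype(int)
print(abs(a-b)[180:260,100:190].max())
print(job.hand_in())"
```

```text
9
the job is handed in; nothing more can be done
None
```

The gate is tipped fully to the right, all three balls ran by themselves into the right-hand bin, and the job is handed in at about 14.6 s; the hand-in returned no verdict.

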